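# Change over the bays of a twin dry-block heater and hold the worn lid open

### The arm

A 7-joint arm with a two-finger parallel gripper is mounted at the origin on the work surface. World frame = base frame: x ahead of the robot, y to its left, z up, the work surface at z = 0. Lengths are in mm, angles in rad, forces in N, time in s.
With the tool pointing down it reaches from about 400 to 875 mm from the base axis. Payload 4.4 kg.
Tool frame: the origin (TCP) lies at the very end of the fingers, on their centre line; the grasp point (between the pads) lies 19 mm behind it; z points along the fingers, y is the direction in which the jaws open and shut (so a half turn about z gives the same grasp; the last joint's range is limited). The gripper opens to 85 mm and grips with 20 to 120 N. Pads are 22 mm wide; open, the fingers measure 114 mm over their backs; the gripper's body (76 mm by 85 mm) begins 54 mm behind the grasp point. The pads swing forward as they close: fully open they stand 13 mm farther back than shut.
Start: joints at [1.192, 0.628, 0.038, 1.517, -0.027, 0.996, -0.02], TCP at [200.048, -618.465, 231.313] pointing down, gripper open.
Joint ranges: [-3.06, 3.06], [-0.37, 2.12], [-1.25, 1.32], [0.18, 2.47], [-1.1, 4.24], [0.23, 1.98], [-2.94, 2.94]. Speed limits (rad/s): [2.57, 2.57, 3.14, 3.14, 3.14, 3.14, 3.14].

### API

Orientations are given as [roll, pitch, yaw] about the fixed x, y, z axes, in that order (R = Rz(yaw) Ry(pitch) Rx(roll)).
In Python, from cell import ctrl gives the robot as it stands.
- The arm moves only by the shell command python3 -m crank 'ROWS' [OPENING]. ROWS is JSON, a list that holds one entry, the list of rows, each a list of 6 numbers: the shift along the tool's x, y, z in units of 30 mm (1.0 is 30 mm), then the turn, a rotation vector about the tool's x, y, z in units of 6 degrees (1.0 is 6 degrees). In form: [[[tx, ty, tz, rx, ry, rz], ...]]. A call has 1 to 12 rows; each row shifts and turns the pose as measured when the row begins, along the tool's axes as they then stand; what a row does not reach is not made up. A row lasts 1/12 s, in which the tool goes at most 41.7 mm and 7.16 degrees, less where a joint would pass 70% of its speed; a pose out of reach is approached as far as the arm can. A call is refused whole if a number of a shift passes 1 or a number of a turn 1, either way. A call with a gripper value outside its range is refused whole. OPENING is the gripper command: -1 is fully open, 1 is shut, values between are in proportion, set as the call begins (- or left out, the last holds). The fingers move at their own pace and stop on an object; the grip force is fixed at half the most. Time passes only in rows, so rows that do not move let the fingers close. It gives the time, the measured TCP pose, the force and the opening at its end, in the units of the state.
- ctrl.read_state(): the state, without advancing time (a new reading comes with each control period).
- ctrl.get_image(name): name is "scene" or "top"; returns a dict with "color" (480x640x3 uint8, red, green, blue), "depth" (480x640 float32, mm along the optical axis (not along the pixel's ray), 0 where there is no reading), "camera_matrix" (3x3 intrinsics, pixels), "R" (3x3) and "t" (3): a world point X has camera coordinates R X + t. Camera axes: x right, y down, z forward; pixel columns grow to the right and rows downward; lengths in mm; the calibration is good to about 2 mm. A picture is of the moment at which its call begins.
- ctrl.finish_job(): hands the job in, once; it reports no verdict.
Trained networks look in a picture, given as the dict that the camera call returned (one of the last four; its "shot" number tells which), for a name from the list of things; names that differ only in an ending like _2 or _b are one class to them, and where a whole thing is asked for, a point or a joint stands for the part that bears it (a point fixed in the world has none). Each returns a list of dicts, best first, with "conf" (0 to 1); they miss things now and then, are a little off and sometimes report something else, mostly with a low value. They report only what shows in the picture. A call takes as long as a camera call.
- ctrl.search_frame(query, picture): "extent" ([centre column, centre row, width, height] in pixels, round what is visible of it).
The state is a dict: "clock": time; "qpos": joint angles; "qd": joint speeds; "tau": joint torques, N m; "eef_pos": TCP position; "tool_rot": TCP orientation; "force": force on the tool from outside, world axes, zero at the start; "torque": the same for the moment, N m; "width": finger opening in mm.
Only numpy, scipy, OpenCV 4.12 (cv2) and the standard library are available. Lean on these libraries where they do the work, as an engineer would, in place of code of your own. Each camera call takes 0.05 s, during which the arm holds its last target. There are 200 camera calls.

### The job

The heater's left bay is loaded: take its lid down gently until it is fully shut, so it keeps its heat. Then give the right lid's handle a light upward tug to learn whether its latch has caught; if it is caught, let the lid back down and press that lid's release key fully down. Then raise the right lid by its handle to 60 degrees or more and finish while holding it open there by the handle, because its worn hinge will not keep it up while the tubes are taken out; do not let either lid drop, and leave everything else where it stands.

Things in the scene. Friction and masses are not known exactly. Their poses are not given: they have to be found in the camera images.
- heater: Twin dry-block heater, fixed, cream, 340 x 360 x 105 mm (x, y, z); flat front deck 145 mm deep, 80 mm high, towards the robot. Origin: on the bench, mid width, 190 mm behind its front face; x from front to rear, y to its left, z up. Two bays, centred at y = +0.088 (left, A) and y = -0.088 (right, B), each with its own lid hinged at the rear and a release key on the deck in front of it.
- lid_a (a joint): Angle of the LEFT lid (grey slab 160 x 160 x 18 mm, hinged along its rear edge on an axis along the heater's y), rad: 0 fully shut (slab level, underside 107 mm above the bench), grows as the front edge rises, stop at 1.3. It starts part open. Stiff hinge: it stays at whatever angle it is left; 1 to 3 N on the handle moves it. It does not latch by itself.
- lid_a_hinge (a point): Point on the left lid's hinge axis, mid width: heater frame (0.125, 0.088, 0.107) m. Its axes turn with the lid (x along the lid towards the rear, z out of its upper face).
- lid_a_handle (a point): Middle of the left lid's handle: straight steel bar 10 mm thick, 90 mm long, along the heater's y, held 45 mm out in front of the lid's front edge by an arm at each end, in the plane of the slab: 205 mm in front of the hinge axis, 9 mm above it when shut. 80 mm clear between the arms, 40 mm clear between bar and slab, 31 mm clear under the shut bar.
- lid_b_angle (a joint): Angle of the RIGHT lid (same size and handle as the left, 0.35 to 0.57 kg), rad: 0 fully shut, where it starts; stop at 1.3. Worn hinge: the lid falls shut when let go; lifting it at the handle takes some 2 N. Caught on its latch it rises only some 0.02 rad (4 mm at the handle), then stops hard; not caught it swings up freely.
- lid_b: The right lid itself, with its handle and, under its front edge, a steel tongue 48 mm long that drops through a slot in the rim into the latch. Origin on its hinge axis, mid width: heater frame (0.125, -0.088, 0.107) m; axes as for lid_a_hinge.
- lid_b_handle (a point): Middle of the right lid's handle bar, the same as the left one: 205 mm in front of the hinge axis, 9 mm above it when shut, then 116 mm above the bench.
- latch_b: Fixed latch out of sight inside the shell, under the right lid's front edge. Its hook may or may not have caught the lid's tongue: this cannot be seen, only felt by tugging the lid. Origin: heater frame (-0.028, -0.088, 0.026) m.
- key_b (a joint): Travel of the right lid's release key, m: 0 out, where it starts whether or not the latch is caught; 0.008 fully down, which frees the latch for good (5 mm is not enough). Pushed straight down with about 4 N; stays down where it is left.
- key_b_top (a point): Centre of the top of the right release key: grey ribbed key 34 x 42 mm (x, y), 10 mm above the deck, its top 90 mm above the bench; heater frame (-0.140, -0.088, 0.090) m. The shut lid's handle bar (top 121 mm above the bench) runs 60 mm behind the key's centre.
- key_a (a joint): Travel of the left lid's release key, the same kind as key_b, at y = +0.088 of the heater frame; not needed.
- vial: Amber glass vial standing on the heater's deck between the two keys, 22 mm across, 40 mm tall; origin under its centre. Bystander.
- tube_rack: White tube rack with tubes, 100 x 206 x 66 mm, left of the heater; origin under its centre. Bystander.
- beaker: Glass beaker 68 mm across, 85 mm tall; origin under its centre. Bystander.
- timer: Small white timer 62 x 70 x 18 mm lying on the bench; origin under its centre. Bystander.
- tip_box: Grey pipette tip box with clear lid, 88 x 125 x 70 mm, right of the heater; origin under its centre. Bystander.
- reagent: Amber jar with white cap 72 mm across, 125 mm tall, to the right; origin under its centre. Bystander.

How it is judged:
By the outcome, as a careful person would: the job done as asked, in the order asked, and still so for the second after the job is handed in, while the arm keeps its last pose, push and grip.
It also fails if it takes over 69 s, if anything falls off the work surface, if the arm or the gripper's body presses on something with over 40 N, if the wrist force passes 120 N, or if a joint passes its speed limit or range.

## Working session

There is one attempt and no reset: what is moved stays moved. The work goes in short steps, Python scripts to look and compute and a shell command to move; the robot and the scene stay as the last step left them, time stands still between calls to the robot, and variables do not carry over. Pictures are saved under pics/ and viewed, about 8 in all and at most 12, crops included, and the job is handed in when it is done.

```bash
ls; mkdir -p pics; cat > look.py <<'E'
import cv2,numpy as np
from cell import ctrl
def shot(n,f=None):
    p=ctrl.get_image(n)
    if f: cv2.imwrite('pics/'+f,cv2.cvtColor(p['color'],cv2.COLOR_RGB2BGR))
    return p
def pt(p,u,v,r=2):
    d=p['depth'][int(v)-r:int(v)+r+1,int(u)-r:int(u)+r+1];d=np.median(d[d>0])
    c=np.linalg.inv(p['camera_matrix'])@[u,v,1]*d
    return np.array(p['R']).T@(c-p['t'])
E
python3 - <<'E'
from look import *
print(ctrl.read_state())
for n in('scene','top'):
    p=shot(n,n+'0.png')
    print(n,p['camera_matrix'],p['R'],p['t'])
    for q in('heater','lid_a_handle','lid_b_handle','lid_a','lid_b','key_b','key_b_top','vial'):
        for r in ctrl.search_frame(q,p)[:3]:
            e=r['extent'];print(q,round(r['conf'],2),np.round(e),np.round(pt(p,e[0],e[1])))
E
```

```text
pics
{'clock': 0.0, 'qpos': array([ 1.19221172,  0.62933825,  0.03840895,  1.51837338, -0.02698979,
        0.99625529, -0.01999085]), 'qd': array([-0.00027666, -0.00034081,  0.0012748 ,  0.00100584,  0.00060699,
        0.00160094,  0.00044048]), 'tau': array([ 1.48333261e-04, -5.63395429e+01,  1.22603841e+00, -1.93441343e+01,
        1.08319178e-02,  1.05593348e-02,  1.07066944e-05]), 'eef_pos': array([ 199.8657515 , -617.86513771,  230.39184237]), 'tool_rot': array([-3.13973542e+00,  1.31203016e-05,  3.12825898e-01]), 'force': array([-0.0532238 , -0.8139778 , -0.02157014]), 'torque': array([-0.02790883, -0.02266862, -0.05346042]), 'width': 85.56047458685882}
scene [[476.43107689   0.         311.48493891]
 [  0.         476.43107689 242.07370792]
 [  0.           0.           1.        ]] [[-0.8244525   0.56586865  0.00841137]
 [ 0.46750006  0.68935833 -0.55337942]
 [-0.31893851 -0.45230273 -0.83288683]] [ 469.44590022 -200.91283187 1229.23611656]
heater 0.73 [263. 256. 123.  97.] [668. -23. 125.]
heater 0.63 [311. 298. 246. 227.] [679. 155. 246.]
heater 0.53 [218. 201.  64.  62.]
[... 1179 characters left out ...]
.  28.] [406. 344.   4.]
lid_a_handle 0.2 [355. 203.  76. 101.] [645. -47. 125.]
lid_b_handle 0.84 [353. 201.  77.  95.] [649. -43. 126.]
lid_b_handle 0.27 [476. 321.  41.  35.] [ 388. -327.   18.]
lid_a 0.68 [262. 179.  86.  60.] [668. 134. 245.]
lid_a 0.65 [275. 283.  21.  12.] [478. 125.  90.]
lid_a 0.58 [353. 204.  78. 101.] [643. -44. 126.]
lid_b 0.68 [262. 179.  86.  60.] [668. 134. 245.]
lid_b 0.65 [275. 283.  21.  12.] [478. 125.  90.]
lid_b 0.58 [353. 204.  78. 101.] [643. -44. 126.]
key_b 0.85 [357. 276.  23.  11.] [492. -51.  90.]
key_b 0.74 [276. 283.  22.  14.] [478. 124.  90.]
key_b_top 0.83 [355. 277.  18.  17.] [490. -48.  90.]
vial 0.47 [317. 277.  12.  10.] [489.  35. 120.]
```

```bash
python3 - <<'E'
from look import *
for n in('scene','top'):
    im=cv2.imread(f'pics/{n}0.png')
    c=im[170:400,200:430] if n=='scene' else im[130:330,220:430]
    cv2.imwrite(f'pics/{n}0c.png',cv2.resize(c,None,fx=2.6,fy=2.6,interpolation=cv2.INTER_CUBIC))
E
```

```text
(no output)
```

View pics/scene0.png

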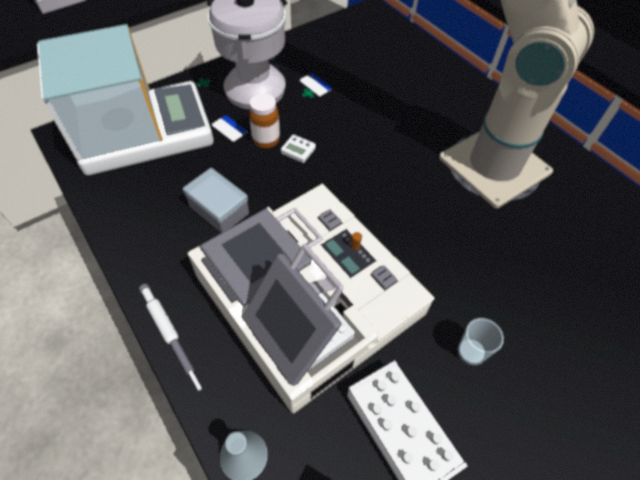

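View pics/top0c.png

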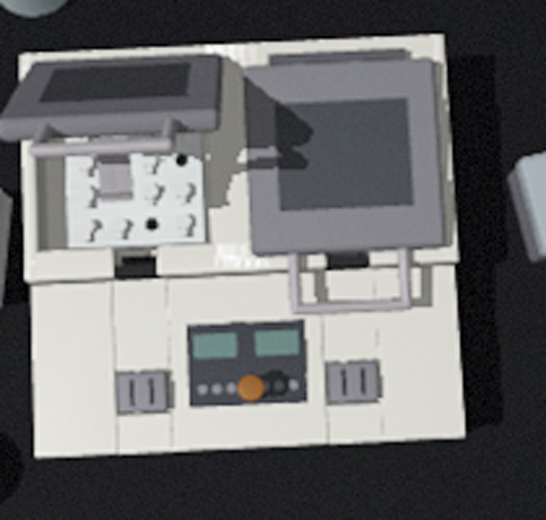

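The scene view shows the heater with the left lid well open, around (290,320), and the right lid shut, around (250,255). The keys are at (384,277) and (330,220), and the vial at (357,242). In the top crop the front deck edge runs from (35,457) to (465,437), so the heater is turned slightly.

View pics/scene0c.png

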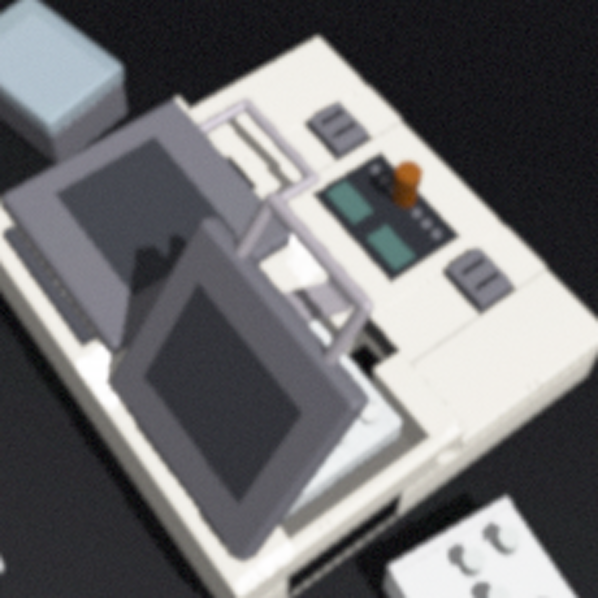

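```bash
cat > fit.py <<'E'
from look import *
from scipy.optimize import least_squares
def H(h,P):
    c,s=np.cos(h[2]),np.sin(h[2]); return np.array([h[0]+c*P[0]-s*P[1],h[1]+s*P[0]+c*P[1],P[2]])
def hd(a,y,r=205,up=9): # heater-frame lid point
    return [125-r*np.cos(a)-up*np.sin(a)*-1, y, 107+r*np.sin(a)+up*np.cos(a)]
E
python3 - <<'E'
from fit import *
S=[((318,37),lambda a:[-190,-180,80]),((600,335),lambda a:[-190,180,80]),((338,128),lambda a:[-140,-88,90]),((478,280),lambda a:[-140,88,90]),
((275,195),lambda a:hd(a,43)),((370,300),lambda a:hd(a,133)),((247,103),lambda a:hd(0,-133)),((312,182),lambda a:hd(0,-43))]
T=[((35,457),lambda a:[-190,180,80]),((465,437),lambda a:[-190,-180,80]),((353,382),lambda a:[-140,-88,90]),((142,391),lambda a:[-140,88,90]),
((33,145),lambda a:hd(a,133)),((174,144),lambda a:hd(a,43)),((293,305),lambda a:hd(0,-43)),((412,303),lambda a:hd(0,-133))]
ps,pt_=shot('scene'),shot('top')
def res(x):
    o=[]
    for p,L,off in((ps,S,(200,170)),(pt_,T,(220,130))):
        for (u,v),f in L:
            c=p['R']@H(x,f(x[3]))+p['t'];q=p['camera_matrix']@c;q=q[:2]/q[2]
            o+=[q[0]-u/2.6-off[0],q[1]-v/2.6-off[1]]
    return np.array(o)
r=least_squares(res,[630,45,.05,.8],loss='soft_l1');print(r.x);print(np.round(res(r.x).reshape(-1,2),1).tolist())
x=r.x
for n,P in dict(handleA=hd(x[3],88),handleA_shut=hd(0,88),handleB=hd(0,-88),handleB60=hd(1.1,-88),keyB=[-140,-88,90],hingeB=[125,-88,107]).items():print(n,np.round(H(x,P),1))
E
```

```text
[6.27977155e+02 4.51062933e+01 3.20267740e-02 9.83802147e-01]
[[-0.1, -1.4], [3.0, -1.3], [-0.4, -2.3], [-0.0, -2.8], [-0.8, 0.6], [-1.8, 1.3], [-0.7, -0.6], [0.1, -2.2], [-1.1, -1.0], [-0.6, -0.4], [-0.7, -0.7], [-1.0, -0.7], [1.0, 2.4], [-2.7, 0.7], [0.6, 1.1], [-2.8, 0.1]]
handleA [644.1 133.7 282.7]
handleA_shut [545.2 130.5 116. ]
handleB [550.8 -45.4 116. ]
handleB60 [670.8 -41.6 293.8]
keyB [490.9 -47.3  90. ]
hingeB [755.7 -38.8 107. ]
```

```bash
cat > plan.py <<'E'
from fit import *
from scipy.spatial.transform import Rotation as Ro
hx=[628,45.1,.032,.984]
def tgt(P,t,depth=19,frame=True):
    "tool pose for grasp point at P (world), tilt t deg forward; TCP = P + depth along tool z"
    t=np.radians(t);Rh=Ro.from_euler('z',hx[2]).as_matrix()
    R=Rh@np.array([[0,np.cos(t),np.sin(t)],[1,0,0],[0,np.sin(t),-np.cos(t)]])
    return np.array(P)+depth*R[:,2],R
def cur():
    s=ctrl.read_state();return s,np.array(s['eef_pos']),Ro.from_euler('xyz',s['tool_rot']).as_matrix()
def go(P,t,depth=19):
    s,p,R=cur();q,Q=tgt(P,t,depth)
    print('d units',np.round(R.T@(q-p)/30,2),'turn units',np.round(np.degrees(Ro.from_matrix(R.T@Q).as_rotvec())/6,2))
def st():
    s,p,R=cur();Rh=Ro.from_euler('z',hx[2]).as_matrix();z=Rh.T@R[:,2]
    print('t',round(s['clock'],2),'tcp',np.round(p,1),'grasp',np.round(p-19*R[:,2],1),'tilt',np.round(np.degrees(np.arctan2(z[0],-z[2])),1),'F',np.round(s['force'],1),'w',round(s['width'],1))
E
python3 -m crank '[[[0,0,-0.5,0,0,-1],[0,0,-0.5,0,0,-1],[0,0,-0.5,0,0,-1],[0,0,-0.5,0,0,-1],[0,0,-0.5,0,0,-1],[0,0,-0.5,0,0,-1],[0,0,-0.5,0,0,-1],[0,0,-0.5,0,0,-1],[0,0,-0.5,0,0,-1],[0,0,-0.5,0,0,-1],[0,0,-0.5,0,0,-1],[0,0,-0.5,0,0,-1]]]' 0.1
python3 -c "
from plan import *
st();go(H(hx,hd(.984,88))+[0,0,70],0)"
```

```text
clock: 2.0
eef_pos: [198.8, -616.2, 415.1]
tool_rot: [-3.137, -0.009, 1.628]
force: [-0.0, -0.5, -0.6]
width: 37.8
t 2.0 tcp [ 198.8 -616.2  415.1] grasp [ 198.9 -616.3  434.1] tilt -0.3 F [-0.  -0.5 -0.6] w 37.8
d units [24.07 16.27  2.85] turn units [-0.05 -0.09  0.24]
```

```bash
python3 -m crank '[[[1,0.65,0,0,0,0.1],[1,0.65,0,0,0,0.1],[1,0.65,0,0,0,0],[1,0.65,0,0,0,0],[1,0.65,0,0,0,0],[1,0.65,0,0,0,0],[1,0.65,0,0,0,0],[1,0.65,0,0,0,0],[1,0.65,0,0,0,0],[1,0.65,0,0,0,0],[1,0.65,0,0,0,0],[1,0.65,0,0,0,0]]]'
python3 -m crank '[[[1,0.65,0,0,0,0],[1,0.65,0,0,0,0],[1,0.65,0,0,0,0],[1,0.65,0,0,0,0],[1,0.65,0,0,0,0],[1,0.65,0,0,0,0],[1,0.65,0,0,0,0],[1,0.65,0,0,0,0],[1,0.65,0,0,0,0],[1,0.65,0,0,0,0]]]'
python3 -c "
from plan import *
st();go(H(hx,hd(.984,88))+[0,0,70],0)"
```

```text
clock: 3.0
eef_pos: [420.9, -242.8, 417.3]
tool_rot: [-3.137, 0.007, 1.59]
force: [0.4, -0.3, -0.1]
width: 38.6
clock: 3.83
eef_pos: [616.8, 75.5, 416.6]
tool_rot: [3.141, 0.012, 1.585]
force: [0.6, -1.3, 0.4]
width: 38.4
t 3.83 tcp [616.8  75.5 416.6] grasp [616.8  75.8 435.6] tilt 0.0 F [ 0.6 -1.3  0.4] w 38.4
d units [1.96 0.94 2.74] turn units [ 0.    0.12 -0.17]
```

```bash
python3 -m crank '[[[0.7,0.35,0.6,0,0,0],[0.7,0.35,0.6,0,0,0],[0.6,0.3,0.6,0,0,0],[0,0,0.4,0,0,0]]]'
python3 - <<'E'
from plan import *
st();go(H(hx,hd(.984,88))+[0,0,0],0)
p=shot('scene','a1.png')
im=cv2.imread('pics/a1.png')
s,q,R=cur()
for P,c in ((q,(0,0,255)),(H(hx,hd(.984,88)),(0,255,0)),(H(hx,hd(.984,43)),(0,255,0)),(H(hx,hd(.984,133)),(0,255,0)),(H(hx,hd(0,-133)),(255,255,0)),(H(hx,hd(0,-43)),(255,255,0))):
    c_=p['camera_matrix']@(p['R']@P+p['t']);u=c_[:2]/c_[2];cv2.circle(im,(int(round(u[0])),int(round(u[1]))),1,c,-1);print(u)
cv2.imwrite('pics/a1c.png',cv2.resize(im[150:350,200:400],None,fx=3,fy=3))
E
```

```text
clock: 4.17
eef_pos: [650.6, 149.7, 349.6]
tool_rot: [3.134, 0.004, 1.595]
force: [-1.5, -0.3, -0.3]
width: 38.1
t 4.17 tcp [650.6 149.7 349.6] grasp [650.4 149.8 368.6] tilt 0.5 F [-1.5 -0.3 -0.3] w 38.1
d units [-0.52 -0.25  2.86] turn units [ 0.08  0.04 -0.08]
[326.10630432 250.66035302]
[322.20538579 265.59725015]
[304.9481849  245.64594914]
[340.4319167  286.66920768]
[294.25448854 209.00850245]
[320.04549089 237.81775995]
```

View pics/a1c.png

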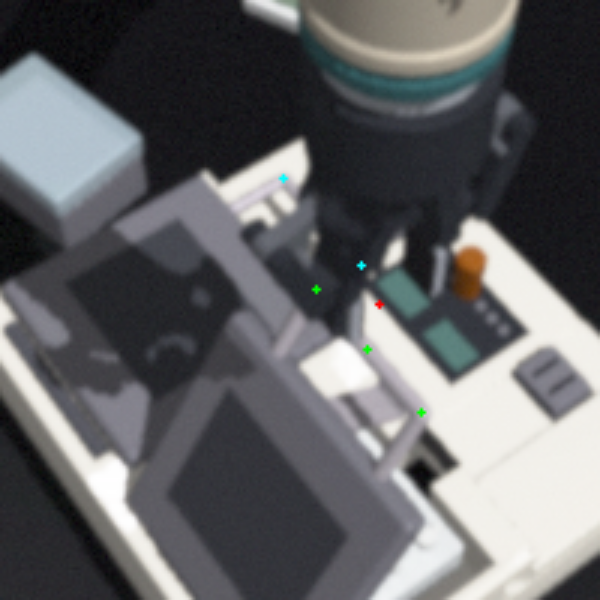

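The green model points lie on the left handle bar (421,412), and the fingers at about (340-440,270) straddle it. Next I go down and grip.

```bash
python3 -m crank '[[[-0.25,-0.13,0.3,0,0,0],[-0.25,-0.13,0.3,0,0,0],[0,0,0.5,0,0,0],[0,0,0.5,0,0,0],[0,0,0.4,0,0,0],[0,0,0.4,0,0,0],[0,0,0.3,0,0,0],[0,0,0,0,0,0]]]'
python3 -c "
from plan import *
st();go(H(hx,hd(.984,88)),0)"
```

```text
clock: 4.88
eef_pos: [642.6, 125.0, 265.6]
tool_rot: [3.136, 0.012, 1.588]
force: [-0.7, 0.3, -0.5]
width: 38.5
t 4.88 tcp [642.6 125.  265.6] grasp [642.5 125.3 284.6] tilt 0.3 F [-0.7  0.3 -0.5] w 38.5
d units [0.29 0.06 0.06] turn units [ 0.05  0.11 -0.14]
```

```bash
python3 -m crank '[[[0.15,0,0,0,0,0],[0,0,0,0,0,0],[0,0,0,0,0,0],[0,0,0,0,0,0],[0,0,0,0,0,0],[0,0,0,0,0,0]]]' 1
python3 -c "
from plan import *
st()
p=H(hx,[0,0,0])
for a in np.arange(.984,-.01,-.1): print(round(a,2),np.round(H(hx,hd(a,88)),0))"
```

```text
clock: 5.38
eef_pos: [644.0, 128.6, 267.0]
tool_rot: [3.133, 0.013, 1.587]
force: [0.6, 0.5, -3.0]
width: 7.5
t 5.38 tcp [644.  128.6 267. ] grasp [643.8 128.8 286. ] tilt 0.5 F [ 0.6  0.5 -3. ] w 7.5
0.98 [644. 134. 283.]
0.88 [627. 133. 271.]
0.78 [611. 133. 258.]
0.68 [597. 132. 244.]
0.58 [584. 132. 228.]
0.48 [573. 131. 210.]
0.38 [564. 131. 192.]
0.28 [556. 131. 173.]
0.18 [550. 131. 153.]
0.08 [547. 131. 133.]
```

```bash
python3 -m crank '[[[0,0,0,0,0,0],[0,-0.15,0.115,-0.29,0,0],[0,-0.15,0.115,-0.29,0,0],[0,-0.15,0.115,-0.29,0,0],[0,-0.15,0.115,-0.29,0,0],[0,-0.15,0.115,-0.29,0,0],[0,-0.15,0.115,-0.29,0,0]]]'
cat >> plan.py <<'E'
def ang(yb):
    "lid angle, radius from grasp point about hinge"
    s,p,R=cur();g=p-19*R[:,2];Rh=Ro.from_euler('z',hx[2]).as_matrix()
    d=Rh.T@(g-H(hx,[125,yb,107]));r=np.hypot(d[0],d[2])
    print('lid ang',round(np.arctan2(d[2],-d[0])-np.arctan2(9,205),3),'r',round(r,1),'(205.2) dy',round(d[1],1))
E
python3 -c "
from plan import *
st();ang(88)"
```

```text
clock: 5.97
eef_pos: [624.0, 127.8, 251.0]
tool_rot: [2.93, 0.012, 1.585]
force: [2.0, -1.0, -1.1]
width: 7.7
t 5.97 tcp [624.  127.8 251. ] grasp [620.  128.  269.6] tilt 12.1 F [ 2.  -1.  -1.1] w 7.7
lid ang 0.851 r 208.4 (205.2) dy -4.9
```

```bash
python3 -m crank '[[[0,-0.22,0.13,-0.2,0,0],[0,-0.22,0.13,-0.2,0,0],[0,-0.22,0.13,-0.2,0,0],[0,-0.22,0.13,-0.2,0,0],[0,-0.22,0.14,-0.2,0,0],[0,-0.22,0.14,-0.2,0,0],[0,-0.22,0.14,-0.2,0,0],[0,-0.22,0.14,-0.2,0,0]]]'
python3 -c "
from plan import *
st();ang(88);go(H(hx,hd(.3,88)),30)"
```

```text
clock: 6.63
eef_pos: [591.1, 126.6, 214.3]
tool_rot: [2.729, 0.007, 1.584]
force: [7.4, -3.6, -3.1]
width: 7.9
t 6.63 tcp [591.1 126.6 214.3] grasp [583.5 126.6 231.7] tilt 23.6 F [ 7.4 -3.6 -3.1] w 7.9
lid ang 0.598 r 208.3 (205.2) dy -5.1
d units [ 0.18 -1.48  1.34] turn units [-1.07  0.14 -0.13]
```

```bash
python3 -m crank '[[[0,-0.18,0.17,-0.14,0,0],[0,-0.18,0.17,-0.14,0,0],[0,-0.18,0.17,-0.14,0,0],[0,-0.18,0.17,-0.14,0,0],[0,-0.18,0.17,-0.14,0,0],[0,-0.18,0.17,-0.14,0,0],[0,-0.18,0.17,-0.14,0,0],[0,-0.18,0.17,-0.14,0,0]]]'
python3 -c "
from plan import *
st();ang(88);go(H(hx,hd(.0,88)),38)"
```

```text
clock: 7.3
eef_pos: [568.5, 125.7, 170.6]
tool_rot: [2.604, 0.012, 1.583]
force: [-6.6, -5.9, 4.7]
width: 7.7
t 7.3 tcp [568.5 125.7 170.6] grasp [558.7 125.8 186.9] tilt 30.8 F [-6.6 -5.9  4.7] w 7.7
lid ang 0.351 r 207.6 (205.2) dy -5.1
d units [ 0.2  -1.51  1.79] turn units [-1.2  0.2 -0.1]
```

```bash
python3 -m crank '[[[0,-0.18,0.18,-0.1,0,0],[0,-0.18,0.18,-0.1,0,0],[0,-0.18,0.18,-0.1,0,0],[-0.02,-0.17,0.19,-0.1,0,0],[-0.02,-0.17,0.19,-0.1,0,0],[-0.02,-0.17,0.19,-0.1,0,0],[0,-0.17,0.19,-0.1,0,0]]]'
python3 -c "
from plan import *
st();ang(88);go(H(hx,hd(.0,88)),38)"
```

```text
clock: 7.88
eef_pos: [557.0, 125.3, 123.4]
tool_rot: [2.516, 0.006, 1.585]
force: [-3.2, -3.0, 2.7]
width: 8.1
t 7.88 tcp [557.  125.3 123.4] grasp [545.9 125.2 138.8] tilt 35.8 F [-3.2 -3.   2.7] w 8.1
lid ang 0.11 r 206.9 (205.2) dy -5.3
d units [ 0.19 -0.44  0.6 ] turn units [-0.36  0.15 -0.1 ]
```

```bash
python3 -m crank '[[[0,-0.09,0.11,0,0,0],[0,-0.09,0.11,0,0,0],[0,-0.08,0.1,0,0,0],[0,-0.08,0.1,0,0,0],[0,-0.07,0.1,0,0,0]]]'
python3 -c "
from plan import *
st();ang(88)"
python3 -m crank '[[[0,-0.05,0.07,0,0,0],[0,-0.05,0.07,0,0,0],[0,-0.05,0.07,0,0,0]]]'
python3 -c "
from plan import *
st();ang(88)"
```

```text
clock: 8.3
eef_pos: [555.4, 125.3, 103.5]
tool_rot: [2.516, 0.006, 1.584]
force: [-5.2, -2.1, 2.0]
width: 7.6
t 8.3 tcp [555.4 125.3 103.5] grasp [544.3 125.2 118.9] tilt 35.8 F [-5.2 -2.1  2. ] w 7.6
lid ang 0.014 r 206.5 (205.2) dy -5.3
clock: 8.55
eef_pos: [555.6, 125.3, 101.9]
tool_rot: [2.503, 0.009, 1.588]
force: [-17.5, -3.0, 30.0]
width: 7.8
t 8.55 tcp [555.6 125.3 101.9] grasp [544.2 125.2 117.1] tilt 36.6 F [-17.5  -3.   30. ] w 7.8
lid ang 0.005 r 206.4 (205.2) dy -5.2
```

```bash
python3 -m crank '[[[0,0,0,0,0,0],[0,0,0,0,0,0],[0,0,0,0,0,0]]]' 0.58
python3 -m crank '[[[0,0,0,0,0,0],[0,0,-0.15,0,0,0],[0,0,-0.3,0,0,0],[0,0,-0.5,0,0,0],[0,0,-0.8,0,0,0],[0,0,-0.8,0,0,0],[0,0,-0.8,0,0,0]]]'
python3 - <<'E'
from plan import *
st()
p=shot('top','b1.png');shot('scene','b1s.png')
im=cv2.imread('pics/b1.png')
for P in (hd(0,133),hd(0,43),hd(0,-43),hd(0,-133),[-140,-88,90],[-190,180,80],[-190,-180,80]):
    P=H(hx,P);c=p['camera_matrix']@(p['R']@P+p['t']);u=c[:2]/c[2];cv2.circle(im,(int(round(u[0])),int(round(u[1]))),1,(0,255,0),-1)
a=cv2.resize(im[130:330,210:410],None,fx=2,fy=2);b=cv2.imread('pics/b1s.png')[170:370,200:400]
cv2.imwrite('pics/b1c.png',np.hstack([a,cv2.resize(b,None,fx=2,fy=2)]))
for t in(30,38):go(H(hx,hd(0,-88)),t,-30)
E
```

```text
clock: 8.8
eef_pos: [558.0, 126.5, 104.4]
tool_rot: [2.496, 0.008, 1.588]
force: [0.3, -0.3, -0.4]
width: 18.0
clock: 9.38
eef_pos: [510.1, 128.1, 176.3]
tool_rot: [2.499, 0.015, 1.583]
force: [1.2, 0.4, -0.8]
width: 17.9
t 9.38 tcp [510.1 128.1 176.3] grasp [498.7 128.2 191.5] tilt 36.8 F [ 1.2  0.4 -0.8] w 17.9
d units [-5.91 -0.11  1.43] turn units [ 1.14  0.13 -0.12]
d units [-5.91 -0.25  1.42] turn units [-0.19  0.14 -0.11]
```

View pics/b1c.png

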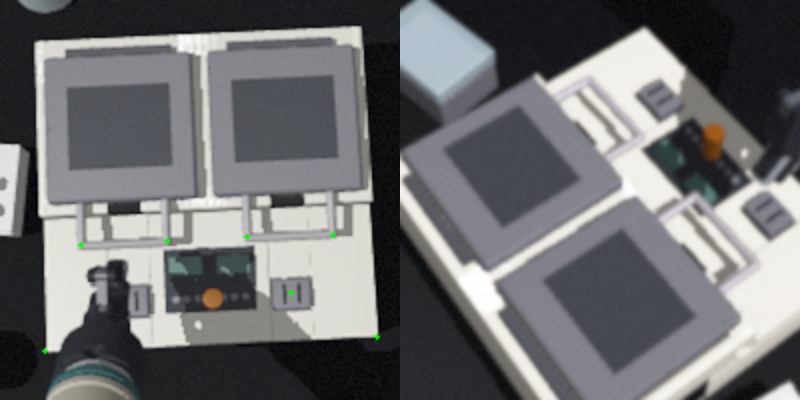

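Both lids show level, and the model points sit on both handles ((81,244)-(167,240) and (247,236)-(333,234)) and on the key (291,292). The vial is still standing.

```bash
python3 -m crank '[[[-0.9,0,-0.1,0,0,0],[-1,0,-0.1,0,0,0],[-1,0,0,0,0,0],[-1,0,0,0,0,0],[-1,0,0.1,0,0,0],[-0.9,0,0.1,0,0,0]]]' 0.55
python3 -c "
from plan import *
st();go(H(hx,hd(0,-88)),37,-30)"
```

```text
clock: 9.98
eef_pos: [528.6, -29.5, 174.1]
tool_rot: [2.525, 0.023, 1.588]
force: [1.0, 0.1, -0.4]
width: 19.4
t 9.98 tcp [528.6 -29.5 174.1] grasp [517.6 -29.4 189.6] tilt 35.3 F [ 1.   0.1 -0.4] w 19.4
d units [-0.52 -0.56  1.01] turn units [-0.28  0.26  0.01]
```

```bash
python3 -m crank '[[[-0.3,-0.3,0.3,-0.15,0.15,0],[-0.25,-0.27,0.35,-0.1,0.1,0],[0,0,0.3,0,0,0],[0,0,0,0,0,0]]]'
python3 -c "
from plan import *
st();go(H(hx,hd(0,-88)),37,19)"
```

```text
clock: 10.32
eef_pos: [539.1, -61.2, 137.7]
tool_rot: [2.515, 0.008, 1.585]
force: [0.8, 0.1, -0.8]
width: 19.1
t 10.32 tcp [539.1 -61.2 137.7] grasp [528.  -61.2 153.1] tilt 35.9 F [ 0.8  0.1 -0.8] w 19.1
d units [ 0.54 -0.08  1.45] turn units [-0.19  0.16 -0.09]
```

```bash
python3 -m crank '[[[0.4,-0.04,0.2,-0.1,0,0],[0.1,-0.03,0.3,-0.1,0.1,0],[0,0,0.3,0,0,0],[0,0,0.3,0,0,0],[0,0,0.2,0,0,0],[0,0,0.1,0,0,0],[0,0,0,0,0,0]]]'
python3 -c "
from plan import *
st();go(H(hx,hd(0,-88)),37,19)"
```

```text
clock: 10.9
eef_pos: [565.7, -40.6, 100.0]
tool_rot: [2.498, 0.003, 1.598]
force: [-0.7, -0.6, -0.6]
width: 19.0
t 10.9 tcp [565.7 -40.6 100. ] grasp [554.3 -40.9 115.2] tilt 36.9 F [-0.7 -0.6 -0.6] w 19.0
d units [-0.14 -0.08 -0.09] turn units [-0.02  0.05 -0.01]
```

Now I grip, then give it a small upward tug.

```bash
python3 -m crank '[[[-0.1,-0.06,0,0,0,0],[0,0,0,0,0,0],[0,0,0,0,0,0],[0,0,0,0,0,0],[0,0,0,0,0,0],[0,0,0,0,0,0]]]' 1
python3 -c "
from plan import *
st();ang(-88)"
python3 -m crank '[[[0,0.03,-0.04,0,0,0],[0,0.03,-0.04,0,0,0],[0,0.03,-0.04,0,0,0]]]'
python3 -c "
from plan import *
st();ang(-88)"
```

```text
clock: 11.4
eef_pos: [564.5, -42.1, 100.1]
tool_rot: [2.497, 0.001, 1.602]
force: [1.7, 1.7, -2.2]
width: 8.2
t 11.4 tcp [564.5 -42.1 100.1] grasp [553.  -42.5 115.3] tilt 36.9 F [ 1.7  1.7 -2.2] w 8.2
lid ang -0.003 r 202.9 (205.2) dy 2.9
clock: 11.65
eef_pos: [564.7, -42.1, 105.0]
tool_rot: [2.496, 0.001, 1.602]
force: [3.4, 1.4, -2.9]
width: 8.4
t 11.65 tcp [564.7 -42.1 105. ] grasp [553.3 -42.5 120.2] tilt 37.0 F [ 3.4  1.4 -2.9] w 8.4
lid ang 0.021 r 202.9 (205.2) dy 2.9
```

```bash
python3 -m crank '[[[0,0.03,-0.04,0,0,0],[0,0.03,-0.04,0,0,0]]]'
python3 -c "
from plan import *
st();ang(-88)"
```

```text
clock: 11.82
eef_pos: [565.0, -42.1, 108.5]
tool_rot: [2.496, 0.001, 1.602]
force: [4.7, 1.2, -3.1]
width: 7.8
t 11.82 tcp [565.  -42.1 108.5] grasp [553.6 -42.5 123.6] tilt 37.0 F [ 4.7  1.2 -3.1] w 7.8
lid ang 0.038 r 202.9 (205.2) dy 2.9
```

```bash
python3 -m crank '[[[0,0.03,-0.05,0.05,0,0],[0,0.03,-0.05,0.05,0,0],[0,0.03,-0.05,0.05,0,0],[0,0.03,-0.05,0.05,0,0]]]'
python3 - <<'E'
from plan import *
st();ang(-88)
p=shot('scene','c1.png')
cv2.imwrite('pics/c1c.png',cv2.resize(cv2.imread('pics/c1.png')[170:370,200:400],None,fx=3,fy=3))
E
```

```text
clock: 12.15
eef_pos: [565.6, -42.1, 116.6]
tool_rot: [2.516, 0.0, 1.601]
force: [4.2, 1.9, -4.1]
width: 7.7
t 12.15 tcp [565.6 -42.1 116.6] grasp [554.5 -42.4 132. ] tilt 35.8 F [ 4.2  1.9 -4.1] w 7.7
lid ang 0.08 r 202.9 (205.2) dy 2.9
```

View pics/c1c.png

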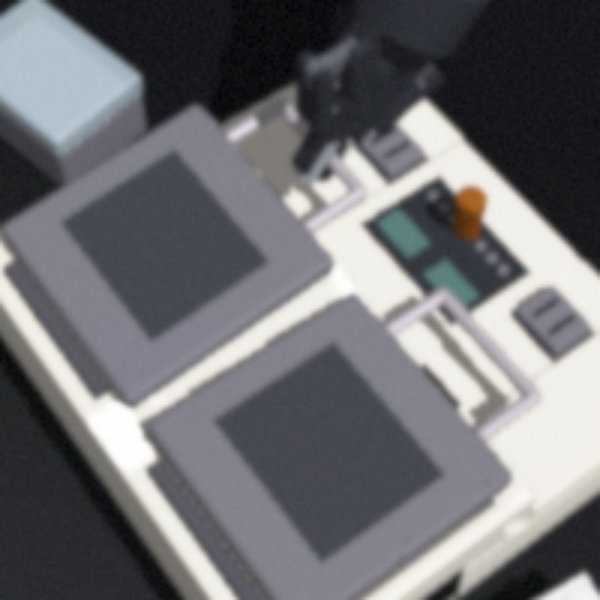

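No hard stop: the handle rose about 16 mm with only about 4 N, and the picture shows the right lid's front edge lifted with the fingers on its bar (330,160). So the latch has not caught and the key stays untouched. I carry on raising the lid.

```bash
python3 -m crank '[[[0,0.14,-0.2,0.25,0,0],[0,0.16,-0.22,0.3,0,0],[0,0.17,-0.23,0.3,0,0],[0,0.17,-0.23,0.3,0,0],[0,0.17,-0.23,0.3,0,0],[0,0.17,-0.23,0.3,0,0]]]'
python3 -c "
from plan import *
st();ang(-88);go(H(hx,hd(.55,-88)),16)"
```

```text
clock: 12.7
eef_pos: [577.6, -41.6, 171.1]
tool_rot: [2.693, -0.003, 1.601]
force: [14.3, 1.0, -10.6]
width: 8.1
t 12.7 tcp [577.6 -41.6 171.1] grasp [569.4 -41.9 188.2] tilt 25.7 F [ 14.3   1.  -10.6] w 8.1
lid ang 0.367 r 203.3 (205.2) dy 2.9
d units [-0.09  0.87 -0.78] turn units [ 1.61 -0.02 -0.03]
```

```bash
python3 -m crank '[[[0,0.2,-0.14,0.25,0,0],[0,0.2,-0.15,0.25,0,0],[0,0.2,-0.15,0.25,0,0],[0,0.19,-0.15,0.25,0,0],[0,0.19,-0.16,0.25,0,0]]]'
python3 -c "
from plan import *
st();ang(-88);go(H(hx,hd(.8,-88)),5)"
```

```text
clock: 13.12
eef_pos: [594.5, -41.0, 204.9]
tool_rot: [2.833, -0.003, 1.602]
force: [11.9, 1.7, -13.9]
width: 7.9
t 13.12 tcp [594.5 -41.  204.9] grasp [588.7 -41.2 223. ] tilt 17.7 F [ 11.9   1.7 -13.9] w 7.9
lid ang 0.563 r 203.4 (205.2) dy 3.0
d units [-0.1   1.21 -0.89] turn units [ 2.11 -0.03 -0.01]
```

```bash
python3 -m crank '[[[0,0.23,-0.1,0.25,0,0],[0,0.23,-0.12,0.25,0,0],[0,0.22,-0.13,0.25,0,0],[0,0.22,-0.13,0.25,0,0],[0,0.22,-0.13,0.25,0,0],[0,0.22,-0.13,0.25,0,0]]]'
python3 -c "
from plan import *
st();ang(-88);go(H(hx,hd(1.15,-88)),-7)"
```

```text
clock: 13.62
eef_pos: [612.8, -40.3, 230.6]
tool_rot: [3.031, 0.001, 1.605]
force: [-0.9, 1.0, -2.2]
width: 8.1
t 13.62 tcp [612.8 -40.3 230.6] grasp [610.7 -40.4 249.5] tilt 6.3 F [-0.9  1.  -2.2] w 8.1
lid ang 0.733 r 203.3 (205.2) dy 3.1
d units [-0.11  2.33 -1.36] turn units [2.22 0.01 0.02]
```

```bash
python3 -m crank '[[[0,0.18,-0.18,0.2,0,0],[0,0.19,-0.18,0.2,0,0],[0,0.2,-0.18,0.2,0,0],[0,0.2,-0.17,0.2,0,0],[0,0.21,-0.16,0.2,0,0],[0,0.22,-0.15,0.2,0,0]]]'
python3 -c "
from plan import *
st();ang(-88);go(H(hx,hd(1.15,-88)),-7)"
```

```text
clock: 14.12
eef_pos: [638.5, -39.3, 255.0]
tool_rot: [-3.096, -0.001, 1.608]
force: [-3.1, 0.2, -0.2]
width: 7.7
t 14.12 tcp [638.5 -39.3 255. ] grasp [639.4 -39.3 273.9] tilt -2.6 F [-3.1  0.2 -0.2] w 7.7
lid ang 0.918 r 203.5 (205.2) dy 3.3
d units [-0.12  1.27 -0.86] turn units [ 0.73 -0.    0.05]
```

```bash
python3 -m crank '[[[0,0.22,-0.16,0.15,0,0],[0,0.22,-0.15,0.15,0,0],[0,0.22,-0.14,0.15,0,0],[0,0.22,-0.13,0.15,0,0],[0,0.22,-0.12,0.15,0,0],[0,0.2,-0.1,0.1,0,0],[0,0,0,0,0,0],[0,0,0,0,0,0]]]'
python3 - <<'E'
from plan import *
st();ang(-88)
p=shot('scene','d1.png');shot('top','d1t.png')
cv2.imwrite('pics/d1c.png',np.hstack([cv2.resize(cv2.imread('pics/d1.png')[150:350,180:380],None,fx=2,fy=2),cv2.resize(cv2.imread('pics/d1t.png')[130:330,210:410],None,fx=2,fy=2)]))
# lid A plane from scene depth
Rh=Ro.from_euler('z',hx[2]).as_matrix()
def plane(poly):
    m=np.zeros((480,640),np.uint8);cv2.fillPoly(m,[np.array(poly,np.int32)],1);v,u=np.nonzero(m&(p['depth']>0))
    d=p['depth'][v,u];X=(np.linalg.inv(p['camera_matrix'])@np.array([u,v,np.ones_like(u)])*d).T-p['t'];X=(X@p['R']-[hx[0],hx[1],0])@Rh
    c=np.median(X,0);k=np.linalg.norm(X-c,axis=1)<120;n=np.linalg.svd(X[k]-X[k].mean(0))[2][2];n*=np.sign(n[2]);print('n',np.round(n,3),'c',np.round(c),'ang',np.arctan2(n[0],n[2]))
plane([(275,308),(310,288),(344,327),(307,354)])
E
```

```text
clock: 14.78
eef_pos: [665.6, -38.3, 272.9]
tool_rot: [-2.964, 0.004, 1.615]
force: [-0.6, -0.1, -1.4]
width: 8.1
t 14.78 tcp [665.6 -38.3 272.9] grasp [669.  -38.  291.6] tilt -10.2 F [-0.6 -0.1 -1.4] w 8.1
lid ang 1.088 r 204.0 (205.2) dy 3.6
n [-0.001 -0.001  1.   ] c [ 46.  92. 125.] ang -0.0005160531237605286
```

View pics/d1c.png

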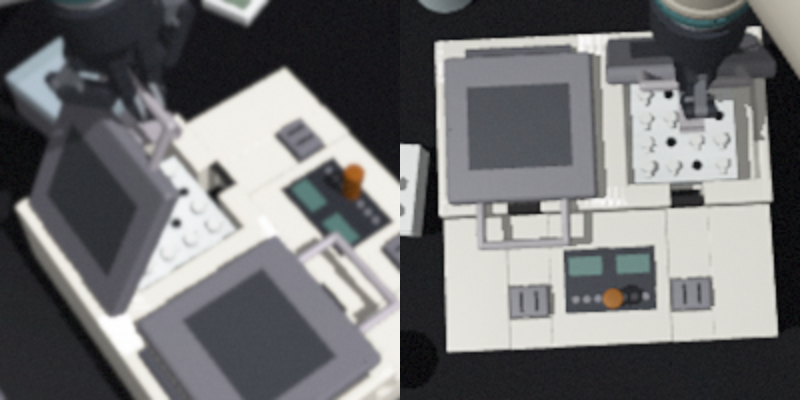

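Lid A is level (fitted angle -0.0005 rad, top at 125 mm). The right lid is held at about 62° (picture: slab at (100,220), fingers on its bar). I add a little margin.

```bash
python3 -m crank '[[[0,0.2,-0.11,0.1,0,0],[0,0.2,-0.11,0.1,0,0],[0,0.18,-0.09,0.1,0,0],[0,0,0,0,0,0],[0,0,0,0,0,0],[0,0,0,0,0,0],[0,0,0,0,0,0]]]'
python3 - <<'E'
from plan import *
st();ang(-88)
p=shot('scene')
Rh=Ro.from_euler('z',hx[2]).as_matrix()
m=np.zeros((480,640),np.uint8);cv2.fillPoly(m,[np.array([(210,250),(217,225),(245,255),(236,280)],np.int32)],1);v,u=np.nonzero(m&(p['depth']>0))
d=p['depth'][v,u];X=(np.linalg.inv(p['camera_matrix'])@np.array([u,v,np.ones_like(u)])*d).T-p['t'];X=(X@p['R']-[hx[0],hx[1],0])@Rh
n=np.linalg.svd(X-X.mean(0))[2][2];n*=np.sign(n[2]);print('lid B plane',np.round(n,3),np.degrees(np.arctan2(n[0],n[2])),X.mean(0))
E
```

```text
clock: 15.47
eef_pos: [678.1, -37.8, 278.8]
tool_rot: [-2.922, 0.004, 1.619]
force: [-0.4, 0.8, -1.0]
width: 7.8
t 15.47 tcp [678.1 -37.8 278.8] grasp [682.3 -37.5 297.3] tilt -12.6 F [-0.4  0.8 -1. ] w 7.8
lid ang 1.159 r 204.0 (205.2) dy 3.7
lid B plane [0.917 0.006 0.399] 66.46252298495672 [106.1979801  -71.31294335 197.49425075]
```

```bash
python3 -c "
from plan import *
print(ctrl.finish_job());st()"
```

```text
the job is handed in; nothing more can be done
None
the job is handed in; nothing more can be done
```

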